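Gauge a rotor tube adapter in the bench caliper

TASK

Measure the body diameter of the slimmer of the two white tube adapters: stand it upright on the caliper stand's base between the open jaws, let go of it, then slide the movable jaw shut until both jaws touch it, gently, without squeezing hard. Leave it standing there with the jaws resting closed across its full diameter so the display can be read, take the hand away, and do not shift anything else on the bench.

Things in the scene. Friction and masses are not known exactly. Their poses are not given: they have to be found in the camera images.
- slim_adapter_mid (a point): Centre (half-way up, on the axis, 32 mm above its foot) of the slim tube adapter, the one to measure: a white turned plastic sleeve standing upright on the bench, 64 mm tall in all. Its body is a plain cylinder 34 mm in diameter; the top 10 mm is a collar 42 mm in diameter, with a blind 17 mm bore open at the top; grip it round the outside. 50 to 105 g. z = its axis, up.
- wide_adapter_mid (a point): Centre (half-way up, 32 mm above its foot) of the wide tube adapter, not to be touched: same shape, height (64 mm) and material, but body 46 mm, collar 54 mm and bore 30 mm in diameter. z = its axis, up.
- stand: The caliper's bench stand, fixed: a dark grey base plate 120 mm (x) by 300 mm (y), 15 mm thick; origin at the centre of its underside, on the bench. A digital caliper lies face up over it, its beam (16 mm wide, 4 mm thick) along the stand's y at x = +20 mm, its mid-plane 33 mm over the bench. Clamps hold the beam's ends (y = -131 and +131 mm, 22 mm long, 47 mm high over the bench).
- place (a point): A good spot for the centre of the adapter's foot: on the plate's top face (15 mm over the bench), 22 mm from the fixed jaw's face, at the stand's x = -14 mm. The adapter's axis may lie anywhere from x = -33 to x = -6 mm: nearer the beam the body strikes the beam's edge (x = +12 mm), farther out the jaw tips (x = -37 mm) miss its full diameter. Axes as the stand's.
- fixed_jaw: The fixed jaw and beam, one with the stand. Origin on the beam's axis in the plane of the jaw's flat measuring face, at stand (20, 85, 33) mm; axes as the stand's. The face looks to -y; the jaw's metal (20 mm wide at the root, 7 mm at the tip) is on its +y side. The blade is 4 mm thick, mid-height 33 mm over the bench, and points to the stand's -x, as far as x = -37 mm.
- moving_jaw: The movable jaw, in one piece with the slider; mirror image of the fixed jaw, same height and reach. Origin on the beam's axis in the plane of its flat measuring face, which looks to the stand's +y, towards the fixed jaw; axes as the stand's. It closes by sliding to the stand's +y.
- slider_grip (a point): Where to grip the slider: centre of its grey housing, on the beam's axis, 45 mm to the stand's -y of the movable jaw's face, 33 mm over the bench. Housing: 32 mm wide (stand's x), 14 mm thick (top 40 mm, underside 26 mm over the bench), 68 mm long. Its sides are free for 20 mm along y either way of this point. Pinch it from above across the stand's x, or push it.
- slider (a joint): Opening of the jaws in m, the caliper's reading: 0 shut, grows as the movable jaw slides towards the stand's -y, up to 0.118. Starts well open, 0.062 to 0.095. The slide runs with about 2.5 N of friction and stays where it is left; there is no spring.
- bottle: Amber reagent bottle with a black cap, 70 mm in diameter, 140 mm tall, standing. Origin at the centre of its underside. A bystander.
- tip_box: Grey pipette-tip box 85 x 122 mm, 57 mm tall with the tips. Origin at the centre of its underside. A bystander.
- tube_rack: White rack, 75 x 210 mm, with seven capped tubes, 92 mm tall with the caps. Origin at the centre of its underside. A bystander.
Mind the look-alikes: they are no part of the job. What is shaped like the part that bears slim_adapter_mid but brown, orange or yellow is not meant.

How it is judged:
By the outcome, as a careful person would: the job done as asked, in the order asked, and still so for the second after the job is handed in, with the robot touching nothing.
It also fails if it takes over 48 s, if anything falls off the work surface, if the arm or the gripper's body presses on something with over 40 N, if the wrist force passes 120 N, or if a joint passes its speed limit or range.

ROBOT

A 6-joint arm with a two-finger parallel gripper is mounted at the origin on the work surface. World frame = base frame: x ahead of the robot, y to its left, z up, the work surface at z = 0. Lengths are in mm, angles in rad, forces in N, time in s.
With the tool pointing down it reaches from about 275 to 850 mm from the base axis. Payload 5.2 kg.
Tool frame: the origin (TCP) lies at the very end of the fingers, on their centre line; the grasp point (between the pads) lies 19 mm behind it (ctrl.grip_point_offset is the distance from the TCP to the grasp point, in mm); z points along the fingers, y is the direction in which the jaws open and shut (so a half turn about z gives the same grasp; the last joint's range is limited). The gripper opens to 85 mm and grips with 20 to 120 N. Pads are 22 mm wide; open, the fingers measure 114 mm over their backs; the gripper's body (76 mm by 85 mm) begins 54 mm behind the grasp point. The pads swing forward as they close: fully open they stand 13 mm farther back than shut.
Start: joints at [-1.512, 0.259, 1.535, -0, 1.348, -0.203], TCP at [142.372, -531.258, 231.31] pointing down, gripper open.
Joint ranges: [-3.14, 3.14], [-0.91, 2.08], [0.19, 2.58], [-1.22, 4.36], [0.22, 2.71], [-3.12, 3.12]. Speed limits (rad/s): [2.57, 2.57, 3.14, 3.14, 3.14, 3.14].

INTERFACE

Orientations are given as a rotation vector (axis times angle).
In Python, from bench import ctrl, camera, calibration gives the robot as it stands. Calls block until the motion is done:
- ctrl.reach(position, orientation): joint-space move of the TCP to a pose.
- ctrl.move_l(position, rate=150, frame=None, stop_force=None): straight line of the TCP; frame=None keeps the orientation; rate is the mean speed in mm/s. With stop_force (N) it stops when the force on the tool has changed by that much, and returns True; else False.
- ctrl.move_joints(angles): joint-space move.
- ctrl.grip(opening, squeeze=None): opening from 0.0 (shut) to 1.0 (fully open); squeeze is the grip in N (None keeps the last); returns when the fingers have stopped.
- ctrl.pause(seconds).
- ctrl.ik(position, orientation): joint angles nearest the present ones, or None.
- camera(name): name is "scene" or "top" or "wrist"; returns (picture, depth): 384x512x3 uint8, red, green, blue; 384x512 float32, mm along the optical axis (not along the pixel's ray), 0 where there is no reading.
- calibration(name): a dict with "intrinsics" (3x3 intrinsics, pixels), "dist" ([k1, k2, p1, p2, k3] as OpenCV has them; the pictures are not rectified), "world_to_cam" (4x4, takes a point from world to camera coordinates); the wrist camera has in their place "mount" (4x4, takes a point from camera to tool coordinates, whose origin is the TCP and whose axes are the flange's). Camera axes: x right, y down, z forward; pixel columns grow to the right and rows downward; lengths in mm; the calibration is good to about 2 mm. A picture is of the moment at which its call begins: read the wrist's pose just before it. calibration takes no time and is no camera call.
A pose or a line that the arm cannot do raises ctrl.Unreachable and nothing moves.
- ctrl.sign_off(): hands the job in, once; it reports no verdict.
Readings, each from a call of its own:
- ctrl.current_clock(): time.
- ctrl.current_joint_positions(): joint angles.
- ctrl.current_qvel(): joint speeds.
- ctrl.current_tau(): joint torques, N m.
- ctrl.current_tcp_pos(): TCP position.
- ctrl.current_ee_rot(): TCP orientation.
- ctrl.current_contact_force(): force on the tool from outside, world axes, zero at the start.
- ctrl.current_moment(): the same for the moment, N m.
- ctrl.current_finger_gap(): opening from 0.0 (shut) to 1.0 (fully open).
Only numpy, scipy, OpenCV 4.12 (cv2) and the standard library are available. Lean on these libraries where they do the work, as an engineer would, in place of code of your own. Each camera call takes 0.05 s, during which the arm holds its last target.

## Working session

There is one attempt and no reset: what is moved stays moved. The work goes in short steps, each a Python script; the robot and the scene stay as the last script left them, time stands still between calls to the robot, and variables do not carry over. Pictures are saved under pics/ and viewed, and the job is handed in when it is done.

```bash
ls; mkdir -p pics
cat > h.py <<'E'
from bench import ctrl, camera, calibration
import numpy as np, cv2
def save(n,p,): cv2.imwrite(f'pics/{n}.png',cv2.cvtColor(p,cv2.COLOR_RGB2BGR))
def cloud(name,depth,T=None):
    c=calibration(name);K=np.array(c['intrinsics']);d=np.array(c['dist'])
    h,w=depth.shape
    u,v=np.meshgrid(np.arange(w),np.arange(h))
    pts=cv2.undistortPoints(np.stack([u,v],-1).reshape(-1,1,2).astype(np.float64),K,d).reshape(h,w,2)
    P=np.dstack([pts[...,0]*depth,pts[...,1]*depth,depth])
    M=np.linalg.inv(np.array(c['world_to_cam'])) if T is None else T
    return P@M[:3,:3].T+M[:3,3]
def ray(name,uv,z,T=None):
    c=calibration(name);K=np.array(c['intrinsics']);d=np.array(c['dist'])
    p=cv2.undistortPoints(np.array(uv,float).reshape(-1,1,2),K,d).reshape(-1,2)
    M=np.linalg.inv(np.array(c['world_to_cam'])) if T is None else T
    r=np.c_[p,np.ones(len(p))]@M[:3,:3].T
    o=M[:3,3]
    return o+r*((z-o[2])/r[:,2])[:,None]
def wristT():
    R=cv2.Rodrigues(np.array(ctrl.current_ee_rot(),float))[0]
    T=np.eye(4);T[:3,:3]=R;T[:3,3]=ctrl.current_tcp_pos()
    return T@np.array(calibration('wrist')['mount'])
E
python3 - <<'E'
from h import *
for n in ('scene','top'):
    p,d=camera(n);save(n,p);np.savez(f'{n}.npz',p=p,d=d)
    print(np.linalg.inv(calibration(n)['world_to_cam']).round(2),calibration(n)['intrinsics'])
p,d=camera('wrist');save('wrist',p)
print(ctrl.current_ee_rot(),ctrl.current_clock(),ctrl.current_finger_gap())
print(calibration('wrist'))
E
```

```text
pics
[[-8.10000e-01  3.30000e-01 -4.90000e-01  1.01332e+03]
 [ 5.90000e-01  4.80000e-01 -6.50000e-01  7.37920e+02]
 [ 2.00000e-02 -8.10000e-01 -5.80000e-01  6.19720e+02]
 [ 0.00000e+00  0.00000e+00  0.00000e+00  1.00000e+00]] [[369.31547847   0.         253.22187149]
 [  0.         369.31547847 196.38527826]
 [  0.           0.           1.        ]]
[[-0.00000e+00 -9.90000e-01  1.40000e-01  3.60830e+02]
 [-1.00000e+00  0.00000e+00 -1.00000e-02  9.80800e+01]
 [ 1.00000e-02 -1.50000e-01 -9.90000e-01  1.08882e+03]
 [ 0.00000e+00  0.00000e+00  0.00000e+00  1.00000e+00]] [[421.17332448   0.         260.29638444]
 [  0.         421.17332448 193.29636895]
 [  0.           0.           1.        ]]
[-3.11330073e+00 -4.09869654e-01 -1.47020552e-04] 0.15 1.0029984718063836
{'intrinsics': array([[309.58595088,   0.        , 253.38838419],
       [  0.        , 309.58595088, 193.29293596],
       [  0.        ,   0.        ,   1.        ]]), 'dist': array([0.02263673, 0.        , 0.        , 0.        , 0.        ]), 'mount': array([[-1.07325030e-03, -9.53324696e-01, -3.01945148e-01,
         7.73758062e+01],
       [ 9.99999245e-01, -1.20387199e-03,  2.46506393e-04,
        -1.33121950e+00],
       [-5.98503938e-04, -3.01944655e-01,  9.53325268e-01,
        -1.42158945e+02],
       [ 0.00000000e+00,  0.00000000e+00,  0.00000000e+00,
         1.00000000e+00]])}
```

View pics/scene.png

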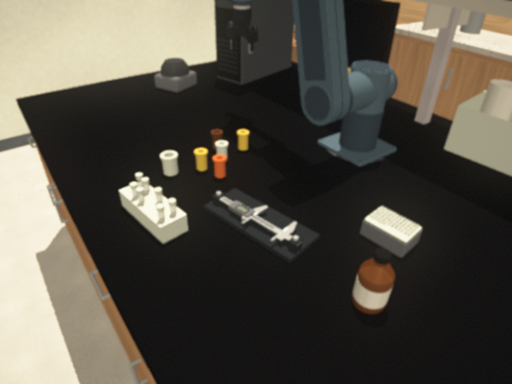

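View pics/top.png

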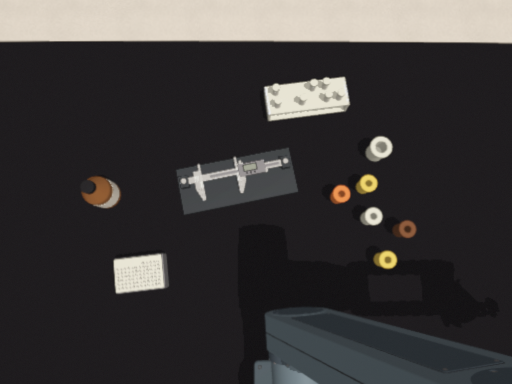

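View pics/wrist.png

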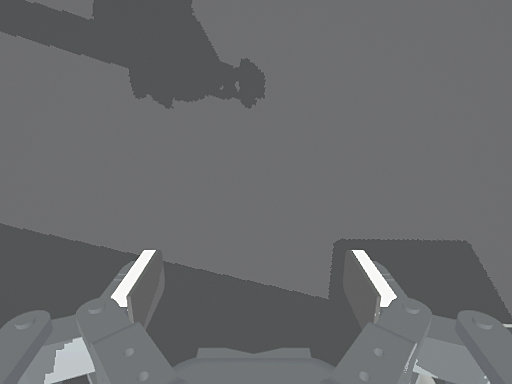

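Two white candidates in the top view: (380,148), which looks larger, and (373,216), which looks smaller. The rest of that shape are orange, yellow or brown decoys. Next I measure both and crop.

Run:
```python
from h import *
z=np.load('top.npz');p,d=z['p'],z['d'];C=cloud('top',d)
hsv=cv2.cvtColor(p,cv2.COLOR_RGB2HSV)
for n,(u,v) in dict(big=(380,148),small=(373,216)).items():
    s=np.s_[v-22:v+22,u-22:u+22]
    X=C[s];m=(X[...,2]>56)&(X[...,2]<75)&(d[s]>0)
    q=X[m];c,r=cv2.minEnclosingCircle(q[:,:2].astype(np.float32))
    print(n,'ring',c,'diam',2*r,'n',len(q),'ztop',np.percentile(q[:,2],[5,50,95]))
    mk=((hsv[s][...,1]<60)&(hsv[s][...,2]>90)).astype(np.uint8)
    cs,_=cv2.findContours(mk,cv2.RETR_EXTERNAL,cv2.CHAIN_APPROX_NONE);k=max(cs,key=cv2.contourArea)
    print(cv2.boundingRect(k),cv2.contourArea(k))
# stand
cv2.imwrite('pics/crop1.png',cv2.resize(cv2.cvtColor(p[120:280,300:440],cv2.COLOR_RGB2BGR),None,fx=3.7,fy=3.7,interpolation=cv2.INTER_CUBIC))
im=cv2.cvtColor(p[140:220,165:310],cv2.COLOR_RGB2BGR)
cv2.imwrite('pics/crop2.png',np.clip(cv2.resize(im,None,fx=5.4,fy=5.4,interpolation=cv2.INTER_CUBIC)*1.6,0,255).astype(np.uint8))
# plate top points via depth
X=C[130:230,160:315];m=(X[...,2]>10)&(X[...,2]<21);q=X[m];print('plate',len(q),np.median(q[:,2]));
m8=np.zeros(d.shape,np.uint8);m8[130:230,160:315]=((X[...,2]>9)&(X[...,2]<60))
m8=cv2.morphologyEx(m8,cv2.MORPH_OPEN,np.ones((3,3)))
q=C[m8>0][:,:2].astype(np.float32);print(cv2.minAreaRect(q))
cv2.imwrite('pics/m8.png',m8*255)
print('bench z',np.median(C[330:,20:100,2]), np.median(C[60:120,50:200,2]))
```

```text
big ring (628.5929565429688, -220.06675720214844) diam 56.6719856262207 n 265 ztop [59.3016623  63.95567097 67.01672843]
(8, 10, 27, 26) 469.0
small ring (454.6306457519531, -192.74288940429688) diam 42.80806350708008 n 207 ztop [59.83530509 63.78454067 66.78144968]
(10, 13, 22, 19) 293.0
plate 3905 14.498452222165724
((552.4237060546875, 145.6586456298828), (121.22099304199219, 300.5165100097656), 11.50766658782959)
bench z -1.1903697107962898 -0.6512543656596108
```

View pics/crop1.png

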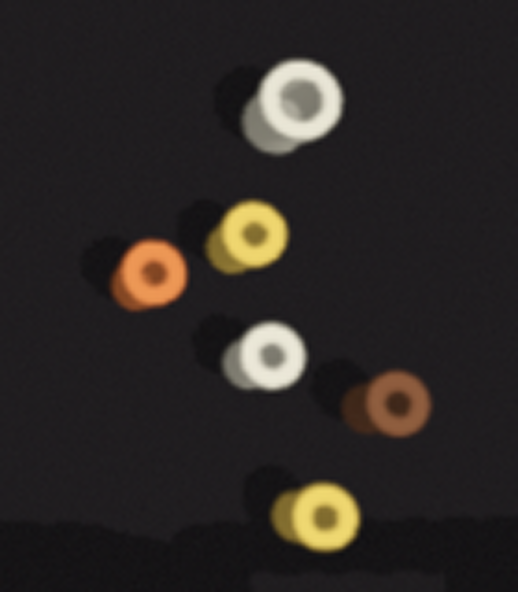

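View pics/crop2.png

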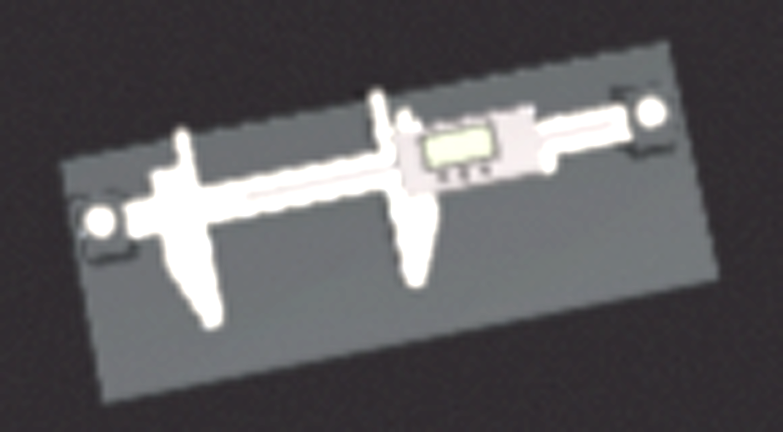

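The slim one is the lower white piece (crop (272,355), collar ~43 mm); the other has a ~57 mm collar. The stand is found from depth at about (552,146), yaw 11.5°. Next I take wrist views over the stand and the adapter to refine.

```bash
cat >> h.py <<'E'
def down(ang): # ang: world angle of tool y (deg)
    a=np.deg2rad(ang);y=np.array([np.cos(a),np.sin(a),0]);z=np.array([0,0,-1.]);x=np.cross(y,z)
    return cv2.Rodrigues(np.c_[x,y,z])[0].ravel()
E
python3 - <<'E'
from h import *
a=np.deg2rad(11.5);ex=np.array([np.cos(a),np.sin(a)]);ey=np.array([-ex[1],ex[0]]);o=np.array([552.4,145.7])
def cap(n,pos,ang):
    ctrl.reach(pos,down(ang));T=wristT();p,d=camera('wrist');save(n,p);np.savez(n+'.npz',p=p,d=d,T=T);print(n,ctrl.current_clock(),ctrl.current_tcp_pos())
q=o+ex*0+ey*10
cap('w_stand',[*q,200],11.5)
cap('w_slim',[455,-193,160],-50)
E
```

```text
w_stand 3.0167 [550.69034746 154.64021354 200.01887624]
w_slim 4.425 [ 455.57521991 -192.22478612  160.18123558]
```

View pics/w_stand.png

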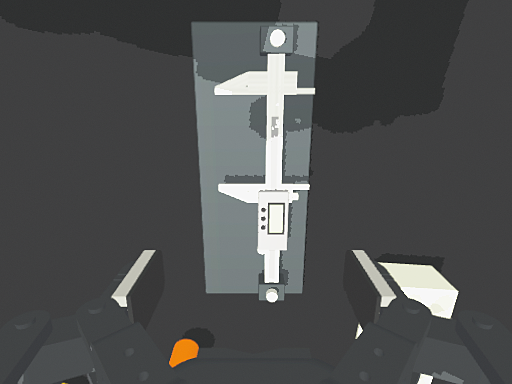

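View pics/w_slim.png

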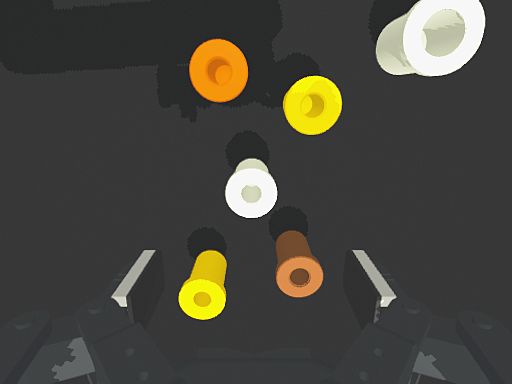

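Wrist views: the slim white adapter is at (251,190), clear of its neighbours. The stand is at columns 192–318, with the fixed-jaw edge near row 94 and the moving-jaw edge near row 185. Next I refine by ray casting.

Run:
```python
from h import *
z=np.load('w_slim.npz');p,d,T=z['p'],z['d'],z['T'];C=cloud('wrist',d,T)
hsv=cv2.cvtColor(p,cv2.COLOR_RGB2HSV)
m=((hsv[...,1]<40)&(hsv[...,2]>245)).astype(np.uint8);mm=np.zeros_like(m);mm[160:222,220:285]=m[160:222,220:285]
cs,_=cv2.findContours(mm,cv2.RETR_EXTERNAL,cv2.CHAIN_APPROX_NONE);k=max(cs,key=cv2.contourArea)
w=ray('wrist',k.reshape(-1,2),64,T);c,r=cv2.minEnclosingCircle(w[:,:2].astype(np.float32));e=cv2.fitEllipse(w[:,:2].astype(np.float32));print('slim wrist',c,2*r,e)
q=C[160:222,220:285][mm[160:222,220:285]>0];print('depth z',np.median(q[:,2]))
# top cam ray
zt=np.load('top.npz');h=cv2.cvtColor(zt['p'],cv2.COLOR_RGB2HSV);m=((h[...,1]<60)&(h[...,2]>170)).astype(np.uint8);mm=np.zeros_like(m);mm[195:240,350:395]=m[195:240,350:395]
cs,_=cv2.findContours(mm,cv2.RETR_EXTERNAL,cv2.CHAIN_APPROX_NONE);k=max(cs,key=cv2.contourArea);w=ray('top',k.reshape(-1,2),64);print('slim top',cv2.fitEllipse(w[:,:2].astype(np.float32)))
z=np.load('w_stand.npz');p,d,T=z['p'],z['d'],z['T'];C=cloud('wrist',d,T)
m=((C[...,2]>8)&(C[...,2]<60)&(d>0)).astype(np.uint8);m[:,:185]=0;m[:,325:]=0;m[298:]=0
m=cv2.morphologyEx(m,cv2.MORPH_OPEN,np.ones((5,5)))
q=C[(m>0)&(C[...,2]<22)];print('plate z',np.median(q[:,2]),cv2.minAreaRect(q[:,:2].astype(np.float32)))
cv2.imwrite('pics/s2.png',cv2.resize(cv2.cvtColor(p[40:300,190:320],cv2.COLOR_RGB2BGR),None,fx=4.4,fy=2.3,interpolation=cv2.INTER_NEAREST))
# blades: z~35
b=((C[...,2]>27)&(C[...,2]<42)&(m>0))
# in stand frame
a=np.deg2rad(11.5);ex=np.array([np.cos(a),np.sin(a)]);ey=np.array([-ex[1],ex[0]]);o=np.array([552.4,145.7])
br=(cv2.cvtColor(p,cv2.COLOR_RGB2GRAY)>150)
uv=np.argwhere(br&(np.arange(512)[None]>200)&(np.arange(512)[None]<320)&(np.arange(384)[:,None]<300)&(np.arange(384)[:,None]>15))
w=ray('wrist',uv[:,::-1],35,T)[:,:2]-o;S=np.c_[w@ex,w@ey]
for lo in range(-34,4,4):
    s=S[(S[:,0]>lo)&(S[:,0]<=lo+4)];f=s[s[:,1]>50][:,1];g=s[s[:,1]<50][:,1]
    print(lo,'fixed',f.min().round(1) if len(f) else 0,f.max().round(1) if len(f) else 0,'mov',g.min().round(1) if len(g) else 0,g.max().round(1) if len(g) else 0)
print('x min', S[:,0][(S[:,1]>50)].min(),S[:,0][(S[:,1]<50)].min())
hb=S[(S[:,1]>20)&(S[:,1]<60)];print('beam x',hb[:,0].min(),hb[:,0].max())
```

```text
slim wrist (455.3139953613281, -188.51678466796875) 41.966163635253906 ((455.2544860839844, -188.5497589111328), (40.89408493041992, 41.013397216796875), 74.03072357177734)
depth z 63.42054374152468
slim top ((454.87335205078125, -191.49029541015625), (39.893768310546875, 40.72109603881836), 12.435600280761719)
plate z 14.653891407703554 ((552.4248046875, 149.03668212890625), (120.42452239990234, 300.3792419433594), 11.393709182739258)
-34 fixed 88.4 97.2 mov -9.5 1.3
-30 fixed 88.4 99.8 mov -10.7 0.2
-26 fixed 88.4 100.7 mov -12.9 0.2
-22 fixed 88.4 102.4 mov -15.1 0.2
-18 fixed 88.3 104.1 mov -16.2 0.2
-14 fixed 88.3 105.9 mov -17.3 0.1
-10 fixed 88.3 107.6 mov -19.5 0.1
-6 fixed 88.3 108.4 mov -19.6 0.1
-2 fixed 88.3 108.4 mov -19.6 0.1
2 fixed 88.3 108.4 mov -78.2 0.1
x min -36.75934543321069 -36.58384863978357
beam x 11.842704370764222 28.720201884647203
```

The wrist and top cameras disagree by a constant ~3 mm in y. I use the scene camera as a tie-break.

Run:
```python
from h import *
z=np.load('scene.npz');p,d=z['p'],z['d'];C=cloud('scene',d)
s=np.s_[136:162,212:232];X=C[s];hsv=cv2.cvtColor(p,cv2.COLOR_RGB2HSV)[s]
m=(hsv[...,1]<60)&(hsv[...,2]>120)&(X[...,2]>20)
t=m&(X[...,2]>57);q=X[t];print(t.sum(),np.median(q[:,2]),cv2.minEnclosingCircle(q[:,:2].astype(np.float32)))
X=C[180:265,195:325];m=(X[...,2]>8)&(X[...,2]<21)&(d[180:265,195:325]>0);m=cv2.morphologyEx(m.astype(np.uint8),cv2.MORPH_OPEN,np.ones((3,3)))
q=X[m>0];print(np.median(q[:,2]),cv2.minAreaRect(q[:,:2].astype(np.float32)))
# wrist again, settled
ctrl.pause(0.1);T=wristT();p,d=camera('wrist');C=cloud('wrist',d,T);save('w_slim2',p)
hsv=cv2.cvtColor(p,cv2.COLOR_RGB2HSV);m=((hsv[...,1]<40)&(hsv[...,2]>245)).astype(np.uint8);mm=np.zeros_like(m);mm[160:222,220:285]=m[160:222,220:285]
cs,_=cv2.findContours(mm,cv2.RETR_EXTERNAL,cv2.CHAIN_APPROX_NONE);k=max(cs,key=cv2.contourArea)
w=ray('wrist',k.reshape(-1,2),64,T);print(ctrl.current_tcp_pos(),cv2.minEnclosingCircle(w[:,:2].astype(np.float32)))
```

```text
84 63.78568646441312 ((455.6315002441406, -188.3402099609375), 22.276580810546875)
15.030630699037374 ((552.8650512695312, 148.70956420898438), (123.23241424560547, 301.4899597167969), 11.45956039428711)
[ 455.54070947 -192.18050312  160.10816948] ((455.2460021972656, -188.5713653564453), 20.92125129699707)
```

Scene and wrist agree: slim (455.3,−188.5), stand origin (552.5,148.9), yaw 11.43°, jaw opening ≈ 88 mm. I'll grip the collar now.

Run:
```python
from h import *
g=np.array([455.3,-188.5])
ctrl.grip(0.85,30)
ctrl.move_l([*g,90],rate=150)
e=g-np.array(ctrl.current_tcp_pos())[:2];print('err',e)
ctrl.move_l([*(g+e),36],rate=80)
print(ctrl.current_tcp_pos(),ctrl.current_contact_force())
T=wristT();p,d=camera('wrist');save('pick1',p)
ctrl.grip(0.0,30)
print('gap',ctrl.current_finger_gap()*85,ctrl.current_tcp_pos(),ctrl.current_contact_force(),ctrl.current_clock())
p,d=camera('wrist');save('pick2',p)
```

```text
err [-0.32883649  0.28145016]
[ 455.32183944 -188.46319      36.33645441] [0.62739481 0.46650836 1.11960089]
gap 40.385248359609946 [ 455.35410779 -188.45136727   36.56346826] [-0.10182995 -0.02885567  4.46680303] 6.7417
```

View pics/pick2.png

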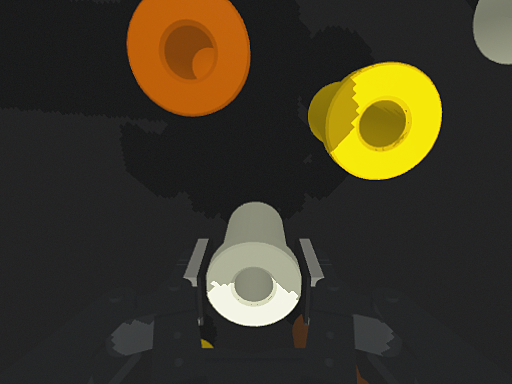

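The collar at (254,285) is gripped between the pads (gap ≈ 40–42 mm). I'll lift it and carry it over the stand.

```bash
cat >> h.py <<'E'
A=np.deg2rad(11.43);EX=np.array([np.cos(A),np.sin(A)]);EY=np.array([-EX[1],EX[0]]);O=np.array([552.5,148.9])
def S(x,y): return O+EX*x+EY*y
def toS(p): w=np.asarray(p)[...,:2]-O; return np.stack([w@EX,w@EY],-1)
E
python3 - <<'E'
from h import *
p=ctrl.current_tcp_pos()
ctrl.move_l([p[0],p[1],160],rate=150)
print('gap',ctrl.current_finger_gap()*85,ctrl.current_contact_force())
g=S(-18,62)
ctrl.reach([*g,160],down(11.43))
ctrl.move_l([*g,95],rate=100)
T=wristT();t=ctrl.current_tcp_pos();p,d=camera('wrist');save('held',p);np.savez('held.npz',p=p,d=d,T=T)
print(t,toS(t),ctrl.current_finger_gap()*85,ctrl.current_clock())
E
```

```text
gap 40.41459164287005 [-0.65208979 -0.32035135 -1.13504402]
[523.09809578 205.99297715  95.46882178] [-17.50464382  61.78727584] 40.54212191034593 10.1
```

View pics/held.png

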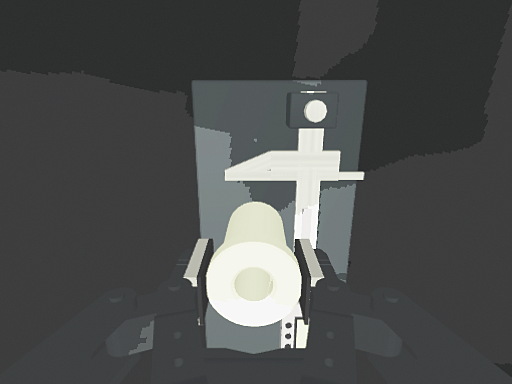

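The adapter is held upright and centred at (254,283). The fixed-jaw face is at row ~180, ahead of it. I check the offsets in this view, then lower with a force stop.

Run:
```python
from h import *
z=np.load('held.npz');p,d,T=z['p'],z['d'],z['T'];C=cloud('wrist',d,T)
h=cv2.cvtColor(p,cv2.COLOR_RGB2HSV)
print('fixed face y', [toS(ray('wrist',[[u,r]],35,T)[0]).round(1) for u,r in ((232,181),(270,181),(345,180))])
X=C[200:330,205:303];m=(abs(X[...,2]-123)<4)&(d[200:330,205:303]<260)&(h[200:330,205:303,2]>150);q=X[m];c,r=cv2.minEnclosingCircle(q[:,:2].astype(np.float32));print('collar',np.median(q[:,2]),toS(np.array(c)),r)
g=S(-18,62)
e=g-np.array(ctrl.current_tcp_pos())[:2]
ctrl.move_l([*(g+e),58],rate=70)
print(toS(ctrl.current_tcp_pos()),ctrl.current_contact_force())
f=ctrl.move_l([*(g+e),49.5],rate=15,stop_force=4)
print(f,ctrl.current_tcp_pos(),toS(ctrl.current_tcp_pos()),ctrl.current_contact_force(),ctrl.current_clock())
p,d=camera('wrist');save('down',p)
```

```text
fixed face y [array([-32. ,  84.9]), array([-6.3, 84.8]), array([44.5, 85.4])]
collar 122.51682755781727 [-16.89299568  61.71357272] 21.974685668945312
[-18.72146337  62.16237238] [ 0.75721012 -0.24031972 -1.10437825]
True [522.10949933 206.1559222   51.56428562] [-18.44134307  62.14290002] [ 0.74131198 -0.33921001  4.64583408] 11.25
```

View pics/down.png

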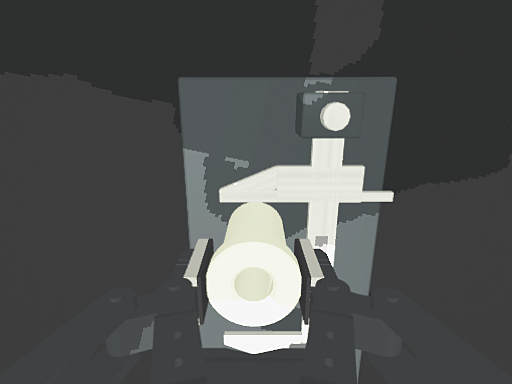

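The foot is on the plate: contact at z 51.6, exactly 15 mm above pick height. I'll release, lift and look.

Run:
```python
from h import *
ctrl.grip(0.75)
t=ctrl.current_tcp_pos();print(t,ctrl.current_contact_force())
ctrl.move_l([t[0],t[1],130],rate=120)
g=S(10,-20)
ctrl.reach([*g,190],down(11.43)); ctrl.pause(0.1)
T=wristT();p,d=camera('wrist');save('rel',p);np.savez('rel.npz',p=p,d=d,T=T)
print(toS(ctrl.current_tcp_pos()),ctrl.current_clock())
```

```text
[521.09740853 205.97979138  50.46887582] [ 0.0862114  -0.08402229  0.40402692]
[  8.68784009 -18.98605466] 13.1083
```

View pics/rel.png

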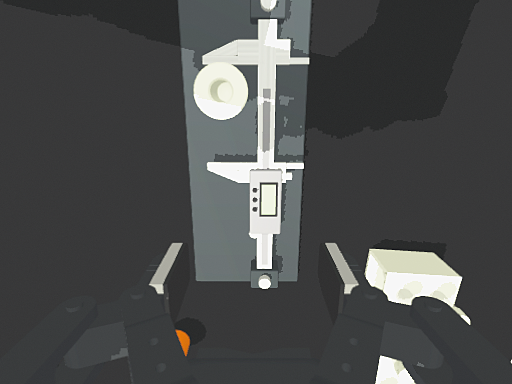

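The adapter stands released at (221,91), near the fixed jaw. The housing spans (250–281, 170–234). I measure both next.

Run:
```python
from h import *
z=np.load('rel.npz');p,d,T=z['p'],z['d'],z['T'];C=cloud('wrist',d,T)
X=C[55:125,190:252];q=X[X[...,2]>72];c,r=cv2.minEnclosingCircle(q[:,:2].astype(np.float32));print('adapter',np.median(q[:,2]),toS(np.array(c)),r)
X=C[150:250,235:300];m=(X[...,2]>37.5)&(X[...,2]<45);m=cv2.morphologyEx(m.astype(np.uint8),cv2.MORPH_OPEN,np.ones((5,5)));s=toS(X[m>0]);print('housing',s.min(0),s.max(0),np.median(X[m>0][:,2]))
print([toS(ray('wrist',[[u,164]],35,T)[0]).round(1) for u in (215,240)])
print('housing ray',[toS(ray('wrist',[[u,v]],40,T)[0]).round(1) for u,v in ((250,200),(281,200),(265,170),(265,234))])
```

```text
adapter 78.43186522446493 [-14.46199397  62.03838668] 23.539688110351562
housing [  4.66457038 -76.36984995] [35.58328866 -9.38891801] 39.81584900778648
[array([-29.1,  -4.5]), array([-4.8, -4.5])]
housing ray [array([  4.8, -39.8]), array([ 35.6, -39.8]), array([19.4, -9.3]), array([ 20.1, -76.7])]
```

Run:
```python
from h import *
g=S(20,-46)
ctrl.grip(0.65,20)
ctrl.move_l([*g,70],rate=150)
e=g-np.array(ctrl.current_tcp_pos())[:2]
ctrl.move_l([*(g+e),23],rate=60,stop_force=8)
t=ctrl.current_tcp_pos();print(t,toS(t),ctrl.current_contact_force())
ctrl.grip(0.0,20)
t=ctrl.current_tcp_pos();print('gap',ctrl.current_finger_gap()*85,toS(t),t[2],ctrl.current_contact_force(),ctrl.current_clock())
p,d=camera('wrist');save('pinch',p)
```

```text
[580.93089324 107.63972527  23.23035251] [ 19.69046623 -46.07614894] [-0.96570996 -0.23447409 -0.31965926]
gap 31.00282456417535 [ 19.82419316 -46.0597872 ] 23.595008955794786 [ 0.26415609 -0.03075911  2.11149168] 15.5917
```

View pics/pinch.png

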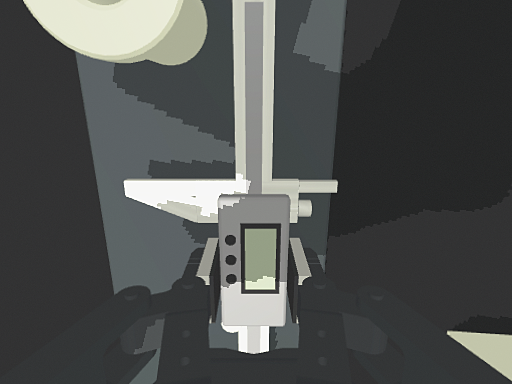

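The housing is pinched squarely (gap 31 mm) and the moving-jaw face is at row ~180. I'll slide it to just short of the adapter, then creep with a force stop.

Run:
```python
from h import *
t=np.array(ctrl.current_tcp_pos());
f=ctrl.move_l([*(t[:2]+EY*38),t[2]],rate=50,stop_force=12)
F=ctrl.current_contact_force()
print(f,toS(ctrl.current_tcp_pos()),F,np.dot(F[:2],EY),ctrl.current_finger_gap()*85,ctrl.current_clock())
p,d=camera('wrist');save('slide1',p)
```

```text
False [19.82782145 -7.17990042] [-0.06715327  2.46565983  4.51139799] 2.430067549384481 31.26210602948249 16.55
```

View pics/slide1.png

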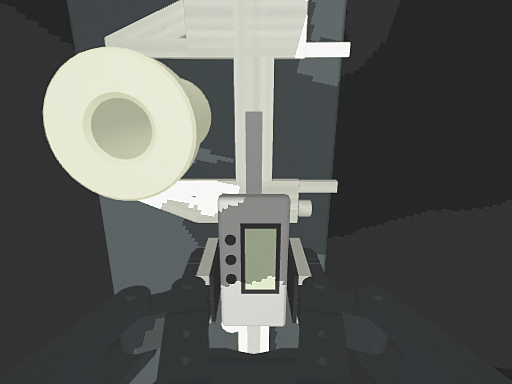

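Run:
```python
from h import *
t=np.array(ctrl.current_tcp_pos());print(toS(t))
f=ctrl.move_l([*(t[:2]+EY*24),t[2]],rate=10,stop_force=8)
F=ctrl.current_contact_force()
print(f,toS(ctrl.current_tcp_pos()),F,np.dot(F[:2],EY),ctrl.current_finger_gap()*85,ctrl.current_clock())
p,d=camera('wrist');save('slide2',p)
```

```text
[19.83448343 -7.38553966]
True [19.85892169  8.59958561] [-0.77041746 -0.70627573  3.95555895] -0.5395944746324552 30.8786695438688 18.1833
```

View pics/slide2.png

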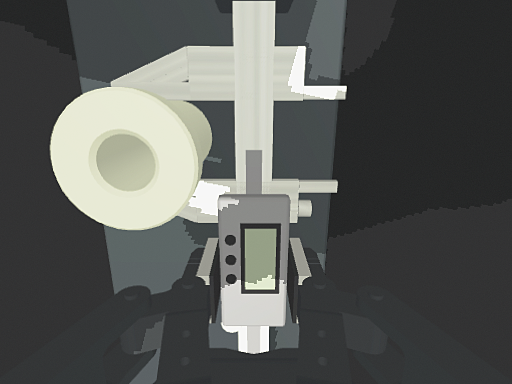

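It stopped on force after 54.7 mm of total travel, which puts the opening at ≈ 33–34 mm. A short second nudge will confirm it is solid contact.

Run:
```python
from h import *
t=np.array(ctrl.current_tcp_pos());print(toS(t),np.array(ctrl.current_contact_force())@np.r_[EY,0])
f=ctrl.move_l([*(t[:2]+EY*3),t[2]],rate=6,stop_force=6)
for i in range(3):
    print(f,toS(ctrl.current_tcp_pos()),np.array(ctrl.current_contact_force())@np.r_[EY,0],ctrl.current_clock());ctrl.pause(0.15)
```

```text
[19.85330751  8.53808832] 0.46084654394360275
True [19.87529824  8.51489948] -0.24731813653267365 18.625
True [19.85343645  8.56107092] 0.31270251845951114 18.775
True [19.8517593   8.52905116] 0.6061321174984446 18.925
```

Solid contact, no further travel. I'll release, retreat upward and check.

Run:
```python
from h import *
ctrl.grip(0.65)
t=ctrl.current_tcp_pos();print(toS(t),ctrl.current_contact_force())
ctrl.move_l([t[0],t[1],120],rate=80)
g=S(-15,-10)
ctrl.reach([*g,190],down(11.43)); ctrl.pause(0.15)
T=wristT();p,d=camera('wrist');save('chk',p);np.savez('chk.npz',p=p,d=d,T=T)
C=cloud('wrist',d,T)
cv2.imwrite('pics/chk_c.png',cv2.resize(cv2.cvtColor(p[0:230,170:330],cv2.COLOR_RGB2BGR),None,fx=3.4,fy=2.6))
X=C[30:150,190:300];q=X[(X[...,2]>74)&(X[...,2]<84)];c,r=cv2.minEnclosingCircle(q[:,:2].astype(np.float32));print('adapter',np.median(q[:,2]),toS(np.array(c)),r)
for n in('scene',): 
    p,d=camera(n);save('s_end',p);cv2.imwrite('pics/s_endc.png',cv2.resize(cv2.cvtColor(p[170:270,180:340],cv2.COLOR_RGB2BGR),None,fx=5,fy=5,interpolation=cv2.INTER_CUBIC))
print(ctrl.current_clock())
```

```text
[19.29572471  8.43205027] [-0.26648773 -0.03451702  0.16026194]
adapter 78.46892976443667 [-17.23777578  68.33855   ] 21.158649444580078
21.4583
```

View pics/chk_c.png

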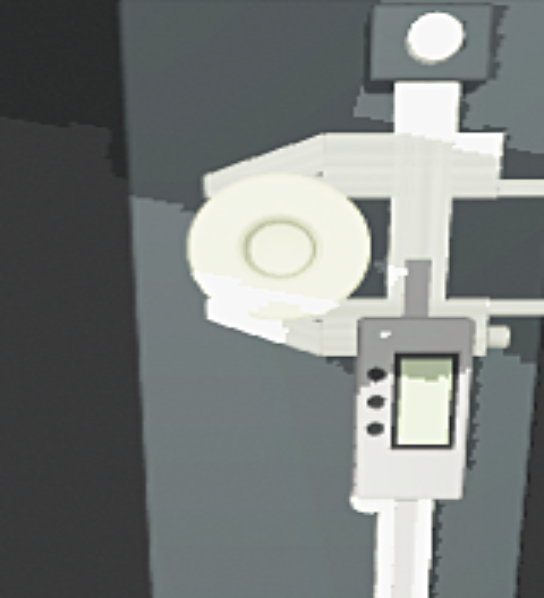

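View pics/s_endc.png

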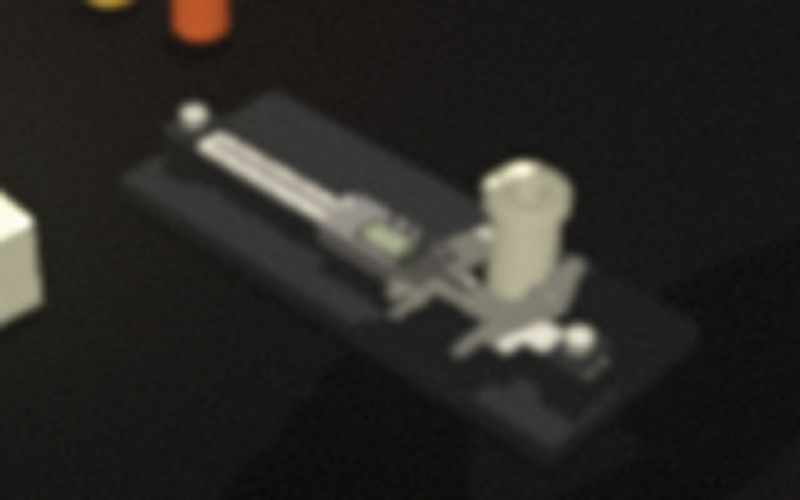

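Run:
```python
from h import *
z=np.load('chk.npz');p,d,T=z['p'],z['d'],z['T']
g=cv2.cvtColor(p,cv2.COLOR_RGB2GRAY)
for u in (282,283,284,322,325): 
    c=g[50:140,u].astype(int); e=np.diff(c); print(u,[(50+i+1,int(e[i])) for i in np.argsort(-abs(e))[:5]])
for v in (75.5,114.5): print(v,toS(ray('wrist',[[322,v]],35,T)[0]))
C=cloud('wrist',d,T);X=C[30:150,190:300].reshape(-1,3);q=X[(X[:,2]>74)&(X[:,2]<84)];A=np.c_[q[:,:2]-q[:,:2].mean(0),np.ones(len(q))];print('tilt slopes',np.linalg.lstsq(A,q[:,2],rcond=None)[0])
```

```text
282 [(np.int64(51), 139), (np.int64(130), -90), (np.int64(115), 88), (np.int64(76), -82), (np.int64(122), -82)]
283 [(np.int64(51), 142), (np.int64(130), -86), (np.int64(76), -84), (np.int64(122), -82), (np.int64(115), 75)]
284 [(np.int64(51), 144), (np.int64(129), -92), (np.int64(122), -81), (np.int64(76), -79), (np.int64(128), 45)]
322 [(np.int64(69), 168), (np.int64(115), 92), (np.int64(121), -87), (np.int64(75), -86), (np.int64(76), -74)]
325 [(np.int64(69), 168), (np.int64(115), 93), (np.int64(75), -88), (np.int64(121), -84), (np.int64(76), -72)]
75.5 [45.23278054 85.01308412]
114.5 [47.55903455 51.39928208]
tilt slopes [ 5.06391813e-03 -5.54501814e-03  7.84497569e+01]
```

The jaw faces are at y = 85.0 and 51.4, so the opening is ≈ 33.6 mm (34 within error). The adapter is upright (tilt < 0.01) and centred in the valid window. The hand is clear, so I'm handing in.

```bash
python3 -c "
from h import *
ctrl.sign_off();print(ctrl.current_clock())"
```

```text
the job is handed in; nothing more can be done
the job is handed in; nothing more can be done
```

The slim white adapter now stands upright on the caliper stand with both jaws closed lightly across its body, and I handed the job in at about 21.5 s of the 48 s allowed. I gripped it by the collar, set it on the plate at contact and let go. Then I pinched the slider housing and slid the jaw shut slowly until the force rose.

Last checks:
- **Contact:** a second light nudge, stopped on force, moved the jaw no further, and almost no force was left on the slider before I released it.
- **Opening:** the jaws measured about 33.6 mm apart in the wrist image, which fits the 34 mm body within image error. I could not read the digital display itself.
- **Position:** the adapter is upright with its axis at the stand's x ≈ -17 mm, y ≈ 68 mm, inside the allowed range.
- **Hand:** the gripper is open, raised and clear of the stand.
- **Rest of the bench:** I reached for nothing else and saw no unplanned contact, but I made no before-and-after comparison of the bystanders.

One disagreement: the top camera read about 3 mm lower in y than the wrist and scene cameras. Those two agreed with each other, so I used them.

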